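# Square a pouch cell in its test nest and seat the contact heads

## Robot

A 6-joint arm with a two-finger parallel gripper is mounted at the origin on a cart in front of the work surface, level with it; the furniture and walls round the work are solid. World frame = base frame: x ahead of the robot, y to its left, z up, the work surface at z = 0. Lengths are in mm, angles in rad, forces in N, time in s.
With the tool pointing down it reaches from about 300 to 775 mm from the base axis. Payload 14.6 kg.
Tool frame: the origin (TCP) lies between the finger pads; the fingertips stand 19 mm ahead of it and the grasp point (between the pads) is the TCP (manip.tcp_to_tips is the distance from the TCP to the fingertips, in mm); x points along the fingers, z is the direction in which the jaws open and shut, and the axes are right-handed (so a half turn about x gives the same grasp; the last joint's range is limited). The gripper opens to 94 mm and grips with 3 to 60 N. Pads are 16 mm wide; open, the fingers measure 119 mm over their backs; the gripper's body (75 mm by 177 mm) begins 78 mm behind the grasp point.
Start: joints at [1.242, 0.3, 1.521, -0, 1.321, -0.067], TCP at [142.349, 531.25, 224.446] pointing down, gripper open.
Joint ranges: [-3.03, 3.03], [-0.79, 2.21], [0.23, 2.52], [-1.04, 4.18], [0, 3.07], [-2.55, 2.55]. Speed limits (rad/s): [2.22, 2.22, 2.57, 3.14, 3.14, 3.14].

## Interface

Orientations are given as [roll, pitch, yaw] about the fixed x, y, z axes, in that order (R = Rz(yaw) Ry(pitch) Rx(roll)).
In Python, from cell import manip gives the robot as it stands.
- The arm moves only by the tool jog_arm, never from a script. Its argument "moves" is a list that holds one entry, the list of rows, each a list of 6 numbers: the shift along the world's x, y, z in mm, then the turn, a rotation vector about the world's x, y, z in degrees. In form: [[[dx, dy, dz, wx, wy, wz], ...]]. A call has 1 to 5 rows; each row shifts and turns the pose as measured when the row begins; what a row does not reach is not made up. A row lasts 1/10 s, in which the tool goes at most 50 mm and 8.59 degrees, less where a joint would pass 70% of its speed; a pose out of reach is approached as far as the arm can. A call is refused whole if a number of a shift passes 50 or a number of a turn 8.59, either way. A call with a gripper value outside its range is refused whole. "gripper" is the opening, from -1 (shut) to 1 (fully open), set as the call begins (left out, the last holds). The fingers move at their own pace and stop on an object; "squeeze" is the grip in N (left out, the last holds). Time passes only in rows, so rows that do not move let the fingers close. It gives the time, the measured TCP pose, the force and the opening at its end, in the units of the state.
- manip.read_state(): the state, without advancing time (a new reading comes with each control period).
- manip.camera(name): name is "side" or "top"; returns (picture, depth): 480x640x3 uint8, blue, green, red; 480x640 float32, mm along the optical axis (not along the pixel's ray), 0 where there is no reading.
- manip.camera_params(name): a dict with "fx", "fy", "cx", "cy" (pixels), "rvec" (rotation vector, rad) and "tvec" (3), from world to camera coordinates, as OpenCV has them. Camera axes: x right, y down, z forward; pixel columns grow to the right and rows downward; lengths in mm; the calibration is good to about 2 mm. A picture is of the moment at which its call begins. camera_params takes no time and is no camera call.
- manip.sign_off(): hands the job in, once; it reports no verdict.
The state is a dict: "clock": time; "joints": joint angles; "qd": joint speeds; "effort": joint torques, N m; "eef_pos": TCP position; "eef_rot": TCP orientation; "wrist_force": force on the tool from outside, world axes, zero at the start; "moment": the same for the moment, N m; "finger_gap": finger opening in mm.
Only numpy, scipy, OpenCV 4.12 (cv2) and the standard library are available. Lean on these libraries where they do the work, as an engineer would, in place of code of your own. Each camera call takes 0.05 s, during which the arm holds its last target. There are 200 camera calls.

## Task

The flat pouch cell lies askew in the test nest. Push its near right corner away from the robot, without lifting the cell or forcing it, so that it turns about the left stop peg until its far long edge rests against both stop pegs. Then press the left contact head down until you feel its pin bear on the cell, seat it by holding a firm push of about 18 N for a moment, never over 45 N, and do the same with the right head, so that both stay down on the cell; leave the vial, the weight and the clip beside the nest where they stand.

Things in the scene. Friction and masses are not known exactly. Their poses are not given: they have to be found in the camera images.
- nest: Fixed test nest: grey base plate 12 mm thick, spanning x -45 to +105 and y -100 to +100 mm of its frame. Origin on the worktop, under the centre of the squared cell; +x to the far (stop) side, +y left, z up. Two dark steel contact arms 30 mm wide (y) at y = +27 and -27 mm span x 12 to 96 mm, underside 29 mm and top 42 mm above the worktop.
- stop_left (a point): Left stop peg: centre of its foot on the base plate, at x = 63, y = 47 mm of the nest. Steel, 8 mm diameter, top 27 mm above the worktop; its near face is at x = 59 mm. Another such peg at (45, 88) mm stops the left end.
- stop_right (a point): Right stop peg, alike: centre of its foot on the base plate, at x = 63, y = -58 mm of the nest.
- cell: Loose silvery white pouch cell, a rigid plate 119 (x) x 150 (y) x 9 mm, 60 to 130 g, flat on the base plate, top 21 mm above the worktop. Origin at the centre of its underside. Starts 10 to 16 degrees clockwise from above, near long edge overhanging the plate by 15 mm or more at the right: fingertips fit beside it. Squared: centre at x = 0 of the nest, axes parallel to the nest's, y within 20 mm.
- head_left: Left contact head: black round cap 30 mm across, 9 mm high, with a brass pin below it through the steel arm, at x = 30, y = +27 mm of the nest. Origin at the centre of the cap's underside, z up; its flat top is 9 mm higher. It only slides up and down, held by friction of about 4 N wherever it is left, no spring. At the start its top is 66 to 72 mm above the worktop.
- head_right: Right contact head, alike, at x = 30, y = -27 mm of the nest. The pins of the two heads are set to different lengths, each time anew and not given: a pin meets the cell when its cap's top is anywhere from 54 to 62 mm above the worktop. This must be felt: light friction while sliding, then a hard stop on the cell.
- vial: Glass sample vial with a white cap, 24 mm diameter, 60 mm high, standing on the worktop to the left of the nest; origin at the centre of its underside. Leave alone.
- weight: Brass-coloured calibration weight with a knob, 27 mm diameter, 42 mm high, standing to the right of the nest; origin at the centre of its underside. Leave alone.
- clip: Black binder clip, 36 x 32 x 56 mm, standing to the left of the nest; origin at the centre of its underside. Leave alone.
There are look-alikes about, which are no part of the job. Several things have the shape of the cell; the one meant has the colours described above.

How it is judged:
By the outcome, as a careful person would: the job done as asked, in the order asked, and still so for the second after the job is handed in, with the robot touching nothing.
It also fails if it takes over 51 s, if anything falls off the work surface, if the arm or the gripper's body presses on something with over 40 N, if the wrist force passes 120 N, or if a joint passes its speed limit or range.

## Working session

There is one attempt and no reset: what is moved stays moved. The work goes in short steps, Python scripts to look and compute and a tool call to move; the robot and the scene stay as the last step left them, time stands still between calls to the robot, and variables do not carry over. Pictures are saved under pics/ and viewed, about 8 in all and at most 12, crops included, and the job is handed in when it is done.

Besides the shell and the picture viewer there is one more tool, called after "Emit:" in YAML: its name, and indented under it one key for each argument. jog_arm: Moves the arm, as the interface text tells. Its arguments: {"type":"object","properties":{"moves":{"type":"array","items":{"type":"array","items":{"type":"array","items":{"type":"number"}}}},"gripper":{"type":"number"},"squeeze":{"type":"number"}},"required":["moves"]}

```bash
mkdir -p pics; ls; cat > h.py <<'E'
import numpy as np, cv2
from cell import manip
def cam(n):
    p=manip.camera_params(n); R=cv2.Rodrigues(np.array(p["rvec"],float))[0]; t=np.array(p["tvec"],float).ravel()
    return p,R,t
def ray(n,u,v,z):
    p,R,t=cam(n); d=R.T@np.array([(u-p["cx"])/p["fx"],(v-p["cy"])/p["fy"],1]); c=-R.T@t
    return c+d*(z-c[2])/d[2]
def proj(n,X):
    p,R,t=cam(n); q=R@np.array(X,float)+t; return q[0]/q[2]*p["fx"]+p["cx"],q[1]/q[2]*p["fy"]+p["cy"]
def cloud(n,depth):
    p,R,t=cam(n); v,u=np.mgrid[:480,:640]
    P=np.stack([(u-p["cx"])/p["fx"]*depth,(v-p["cy"])/p["fy"]*depth,depth],-1)
    return (P-t)@R
E
python3 - <<'E'
from h import *
for n in ("top","side"):
    im,d=manip.camera(n); cv2.imwrite(f"pics/{n}0.png",im); np.save(f"{n}0.npy",d)
    p,R,t=cam(n); print(n,-R.T@t,p["fx"])
print(manip.read_state())
E
```

```text
pics
top [450.94123101  30.66962033 933.89194827] 448.7617051605793
side [ 431.41457224 -768.83811385  491.0453876 ] 554.5342411674094
{'clock': 0.1, 'joints': array([ 1.24239874e+00,  3.00410019e-01,  1.52152470e+00, -2.42103583e-05,
        1.32071652e+00, -6.65922404e-02]), 'qd': array([-0.00039496, -0.00122673, -0.00262172,  0.00075939, -0.0003426 ,
        0.00048582]), 'effort': array([ 4.07457683e-04, -5.32643831e+01, -3.53274000e+01,  7.08956877e-02,
        2.35681218e-02, -5.64030188e-05]), 'eef_pos': array([142.28590158, 531.0453763 , 223.94367837]), 'eef_rot': array([ 3.09714981,  1.56973748, -1.87703851]), 'wrist_force': array([ 0.08900485, -0.07303973, -0.59968129]), 'moment': array([ 0.02543907,  0.00123083, -0.01670562]), 'finger_gap': 93.8481306382617}
```

View pics/top0.png

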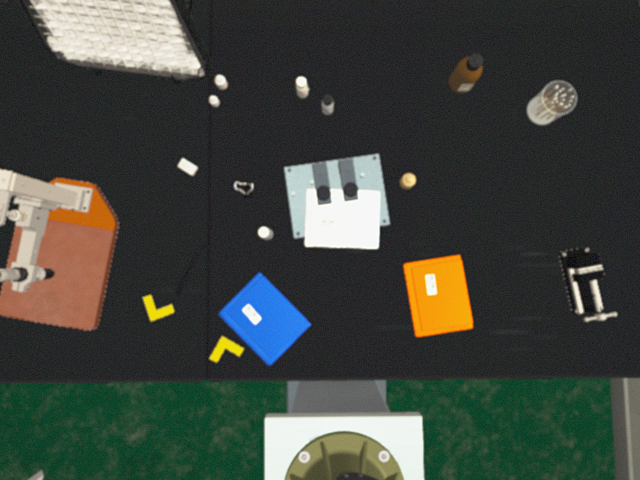

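View pics/side0.png

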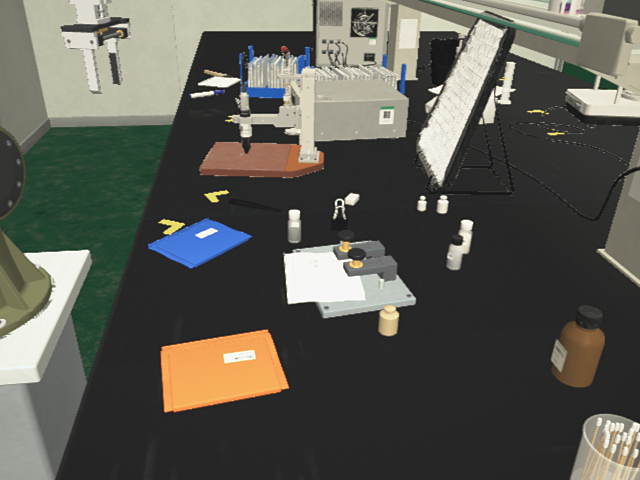

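The top view shows the white cell at about (342,218) on the grey plate, with the caps at (323,194) and (350,190), the vial at (265,232), the clip at (244,187) and the weight at (408,181). Things that could be taken for the cell are the blue pouch (265,318), the orange pouch (438,295), the white panel (115,35) and the brown board (60,250). I choose the silvery white plate in the nest.

```bash
python3 - <<'E'
from h import *
im=cv2.imread("pics/top0.png"); d=np.load("top0.npy")
P=cloud("top",d)
hsv=cv2.cvtColor(im,cv2.COLOR_BGR2HSV)
roi=np.zeros((480,640),np.uint8); roi[145:255,278:396]=1
white=((im.min(-1)>215)&(roi>0)).astype(np.uint8)
plate=((im.max(-1)>95)&(hsv[...,1]<70)&(roi>0)).astype(np.uint8)
def rect(m,z):
    c=max(cv2.findContours(m,cv2.RETR_EXTERNAL,cv2.CHAIN_APPROX_NONE)[0],key=cv2.contourArea)
    W=np.array([ray("top",u,v,z)[:2] for u,v in c[:,0]],np.float32); return W,cv2.minAreaRect(W),c
W,r,c=rect(white,21); print("cell",r); print(cv2.boxPoints(r))
W,r,c=rect(plate,12); print("plate",r)
u,v=c[:,0].T
# fit plate edges: left edge, far edge, right edge
from numpy import polyfit
box=cv2.boxPoints(r); print(box)
dark=((im.max(-1)<40)&(roi>0))
for (u0,v0) in((323,194),(350,190)):
    m=np.zeros_like(dark); m[v0-10:v0+10,u0-10:u0+10]=1
    q=P[m&(P[...,2]>58)&(P[...,2]<80)]
    print("cap",q.mean(0),np.median(q[:,2]),len(q),(q[:,:2].max(0)+q[:,:2].min(0))/2)
for n,(u0,v0) in dict(vial=(265,232),weight=(408,181),clip=(244,187)).items():
    m=np.zeros_like(dark); m[v0-14:v0+14,u0-14:u0+14]=1
    q=P[m&(P[...,2]>15)&(P[...,2]<80)]; print(n,q.mean(0),q.min(0),q.max(0))
cr=cv2.resize(im[140:260,270:420],None,fx=5,fy=5,interpolation=cv2.INTER_CUBIC); cv2.imwrite("pics/crop1.png",cr)
E
```

```text
cell ((553.0325317382812, -2.903900146484375), (153.40817260742188, 120.97708892822266), 87.37687683105469)
[[489.09692  -76.75929 ]
 [609.94727  -82.295944]
 [616.96814   70.95149 ]
 [496.1178    76.488144]]
plate ((578.21533203125, 5.087318420410156), (198.7339324951172, 202.8040771484375), 7.484882354736328)
[[ 466.48593    92.681335]
 [ 492.90414  -108.3947  ]
 [ 689.9447    -82.5067  ]
 [ 663.5265    118.569336]]
cap [597.24276948  34.75662666  70.93831524] 71.0732383594904 178 [598.07138441  35.40488598]
cap [604.13561744 -18.68755043  65.48010496] 65.7493967918603 176 [604.25551317 -19.52093281]
vial [521.7756525  150.73641399  51.13629093] [511.42325231 141.44077819  15.06425375] [533.49970465 162.29131104  63.46972965]
weight [ 627.72539287 -137.40901654   32.7626652 ] [ 615.92154802 -152.44838318   15.69423522] [ 642.87963098 -125.65202955   44.93252238]
clip [615.19782452 193.61993433  31.26020528] [599.68488032 175.87068255  15.82089674] [631.07023145 210.33254372  56.67526445]
```

View pics/crop1.png

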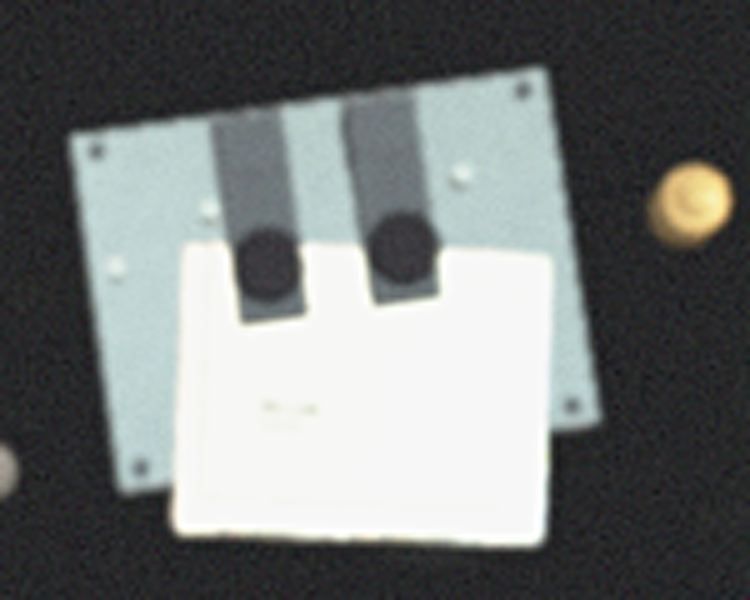

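The crop shows the cell with its far left corner at crop (185,243). The stop pegs are at (208,212) and (460,175), the end peg is at (115,268), and the caps at (268,263) and (402,246). Next I work out the nest pose and the gaps to the pegs.

```bash
python3 - <<'E'
from h import *
im=cv2.imread("pics/top0.png").astype(float)
def w(x,y,z): return ray("top",270+(x+.5)/5-.5,140+(y+.5)/5-.5,z)[:2]
src=np.array([[63,47],[63,-58],[45,88],[30,27],[30,-27]],float)
dst=np.array([w(208,212,27),w(460,175,27),w(115,268,27),w(268,263,71),w(402,246,66)])
A=src-src.mean(0);B=dst-dst.mean(0)
th=np.arctan2((A[:,0]*B[:,1]-A[:,1]*B[:,0]).sum(),(A*B).sum())
R=np.array([[np.cos(th),-np.sin(th)],[np.sin(th),np.cos(th)]]);t=dst.mean(0)-R@src.mean(0)
print("nest",t,np.degrees(th)); print("resid",dst-(src@R.T+t))
c=np.array([[489.1,-76.8],[609.9,-82.3],[617,71],[496.1,76.5]])
print("cell corners in nest",(c-t)@R)
pc=np.array([[466.5,92.7],[492.9,-108.4],[690,-82.5],[663.5,118.6]])
print("plate corners",(pc-t)@R)
# cell corners from crop, sub-edges
k=np.array([w(*q,21) for q in((185,243),(552,255),(545,546),(172,535))]);print((k-t)@R, k)
np.savez("nest.npz",R=R,t=t)
E
```

```text
nest [570.69927753   4.77549392] 7.760710611988355
resid [[-0.54390066 -0.2365531 ]
 [-0.51918529  0.47465857]
 [ 0.09407515 -0.26313775]
 [ 0.63381812 -0.52676209]
 [ 0.33519268  0.55179437]]
cell corners in nest [[-91.86752407 -69.80946443]
 [ 27.08333021 -91.57145575]
 [ 54.81934168  59.3656625 ]
 [-64.23059667  81.14115744]]
plate corners [[ -91.37189482  101.18984654]
 [ -92.36947204 -101.63316705]
 [ 106.42266078 -102.58601997]
 [ 107.32115393  100.25049723]]
[[ 52.20659849  58.07865652]
 [ 25.26868229 -90.45315699]
 [-92.49214406 -69.10902236]
 [-66.01592442  80.38153191]] [[614.58498013  69.37196733]
 [607.95096227 -81.43698718]
 [488.3865161  -76.19031979]
 [494.43360157  75.50624833]]
```

```bash
python3 - <<'E'
from h import *
from scipy.spatial.transform import Rotation as Ro
s=manip.read_state(); M=Ro.from_euler('xyz',s['eef_rot']).as_matrix()
print("tool x",M[:,0],"jaw z",M[:,2], "jaw yaw",np.degrees(np.arctan2(M[1,2],M[0,2])))
g=np.load("nest.npz");R,t=g['R'],g['t']
for p in((-112,-8),(-67.5,-8)): print(p,R@p+t)
print("orange",[ray("top",*q,8) for q in((404,263),(415,335))],"blue",ray("top",260,273,8),ray("top",310,322,8))
E
```

```text
tool x [-3.19218515e-04 -1.00958114e-03 -9.99999439e-01] jaw z [ 0.25881884  0.9659253  -0.0010578 ] jaw yaw 75.00000385972622
(-112, -8) [460.80541155 -18.27528091]
(-67.5, -8) [504.89782144 -12.26617197]
orange [array([ 459.1731977 , -129.34584151,    8.        ]), array([ 313.11607653, -148.11254686,    8.        ])] blue [441.68161827 166.976638     8.        ] [341.23155954  64.9226171    8.        ]
```

Emit:
jog_arm:
  moves:
    - [[24, -42, 0, 0, 0, 1.8], [24, -42, 0, 0, 0, 1.8], [24, -42, 0, 0, 0, 1.8], [24, -42, 0, 0, 0, 1.8], [24, -42, 0, 0, 0, 1.8]]

```text
clock: 0.6
eef_pos: [261.9, 316.2, 221.0]
eef_rot: [2.818, 1.566, -1.986]
wrist_force: [1.3, 0.0, 0.4]
finger_gap: 94.0
```

Emit:
jog_arm:
  moves:
    - [[24, -42, 0, 0, 0, 1.8], [24, -42, 0, 0, 0, 1.8], [24, -42, 0, 0, 0, 1.8], [24, -42, 0, 0, 0, 1.8], [24, -42, 0, 0, 0, 1.8]]

```text
clock: 1.1
eef_pos: [383.3, 97.4, 221.1]
eef_rot: [3.037, 1.566, -1.602]
wrist_force: [0.3, 0.6, -0.1]
finger_gap: 94.1
```

Emit:
jog_arm:
  moves:
    - [[25, -38, 0, 0, 0, 1.2], [25, -38, 0, 0, 0, 1.2], [25, -38, 0, 0, 0, 1.2], [0, 0, 0, 0, 0, 0]]

```text
clock: 1.5
eef_pos: [461.3, -26.6, 220.5]
eef_rot: [2.984, 1.566, -1.594]
wrist_force: [-0.5, 0.4, 0.3]
finger_gap: 94.1
```

Emit:
jog_arm:
  moves:
    - [[0, 8, -45, 0, 0, 0], [0, 0, -45, 0, 0, 0], [0, 0, -45, 0, 0, 0], [0, 0, -30, 0, 0, 0], [0, 0, 0, 0, 0, 0]]

```text
clock: 2.0
eef_pos: [459.8, -18.2, 50.6]
eef_rot: [-2.96, 1.566, -1.258]
wrist_force: [-0.5, -0.0, 0.4]
finger_gap: 93.7
```

Emit:
jog_arm:
  moves:
    - [[0, 0, -12, 0, 0, 0], [0, 0, -10, 0, 0, 0], [0, 0, 0, 0, 0, 0]]

```text
clock: 2.3
eef_pos: [461.0, -17.7, 29.8]
eef_rot: [-2.532, 1.564, -0.829]
wrist_force: [0.5, -0.4, 1.1]
finger_gap: 94.1
```

```bash
python3 - <<'E'
from h import *
im,d=manip.camera("side"); c=im[190:350,220:440]; cv2.imwrite("pics/s1.png",cv2.resize(c,None,fx=3.5,fy=3.5,interpolation=cv2.INTER_CUBIC))
E
```

```text
(no output)
```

View pics/s1.png

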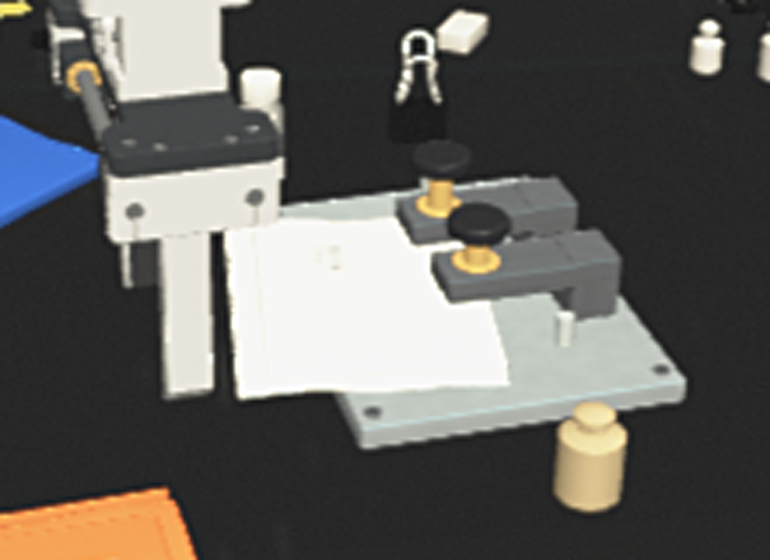

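The view shows the right finger, tip at crop (187,395), just short of the cell's near right corner at (240,395), and low enough to push. I now push along nest +x.

Emit:
jog_arm:
  moves:
    - [[5, 0.7, 0, 0, 0, 0], [5, 0.7, 0, 0, 0, 0], [4, 0.5, 0, 0, 0, 0], [4, 0.5, 0, 0, 0, 0], [4, 0.5, 0, 0, 0, 0]]

```text
clock: 2.85
eef_pos: [486.6, -14.8, 33.1]
eef_rot: [-2.22, 1.56, -0.518]
wrist_force: [-0.6, -0.4, -0.1]
finger_gap: 93.7
```

Emit:
jog_arm:
  moves:
    - [[4, 0.5, 0, 0, 0, 0], [4, 0.5, 0, 0, 0, 0], [4, 0.5, 0, 0, 0, 0], [3, 0.4, 0, 0, 0, 0], [0, 0, 0, 0, 0, 0]]

```text
clock: 3.35
eef_pos: [502.3, -12.9, 32.7]
eef_rot: [-2.444, 1.562, -0.741]
wrist_force: [-2.7, -1.0, 2.8]
finger_gap: 93.8
```

Emit:
jog_arm:
  moves:
    - [[1, 0.1, -1.5, 0, 0, 0], [0, 0, 0, 0, 0, 0]]

```text
clock: 3.55
eef_pos: [502.2, -12.8, 30.9]
eef_rot: [-2.876, 1.565, -1.173]
wrist_force: [0.4, -1.6, -0.4]
finger_gap: 93.9
```

```bash
python3 - <<'E'
from h import *
g=np.load("nest.npz");R,t=g['R'],g['t']
im,d=manip.camera("side"); it,dt=manip.camera("top")
for n,I in(("side",im),("top",it)):
  m=((I.min(-1)>200)).astype(np.uint8); 
  for q in((60,47),(60,-58),(59.5,70),(59.5,-80)): print(n,q,proj(n,[*(R@q+t),21]))
a=cv2.resize(im[230:320,270:430],None,fx=4.8,fy=4.8,interpolation=cv2.INTER_CUBIC)
b=cv2.resize(it[140:260,270:430],None,fx=4.8,fy=4.8,interpolation=cv2.INTER_CUBIC)[:,:768]
cv2.imwrite("pics/s2.png",a);cv2.imwrite("pics/t2.png",b)
E
```

```text
side (60, 47) (np.float64(356.6799089964603), np.float64(251.95223173327165))
side (60, -58) (np.float64(378.60694860231257), np.float64(283.19982454552354))
side (59.5, 70) (np.float64(352.14096701734866), np.float64(245.89511776668655))
side (59.5, -80) (np.float64(383.4779740667075), np.float64(290.61364532347073))
top (60, 47) (np.float64(311.38847875126527), np.float64(183.71989150127027))
top (60, -58) (np.float64(361.8184164449811), np.float64(176.37282825230108))
top (59.5, 70) (np.float64(300.3648972021441), np.float64(185.56844298988196))
top (59.5, -80) (np.float64(372.41131821247234), np.float64(175.07181750297946))
```

View pics/t2.png

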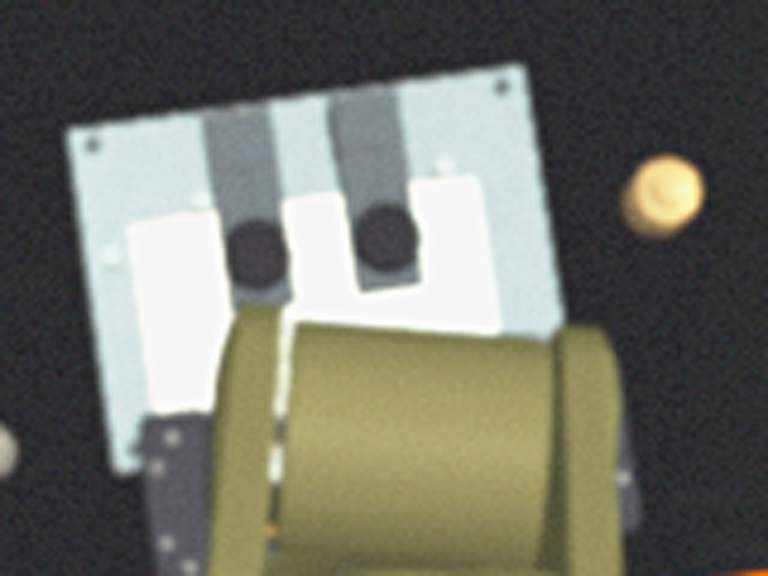

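View pics/s2.png

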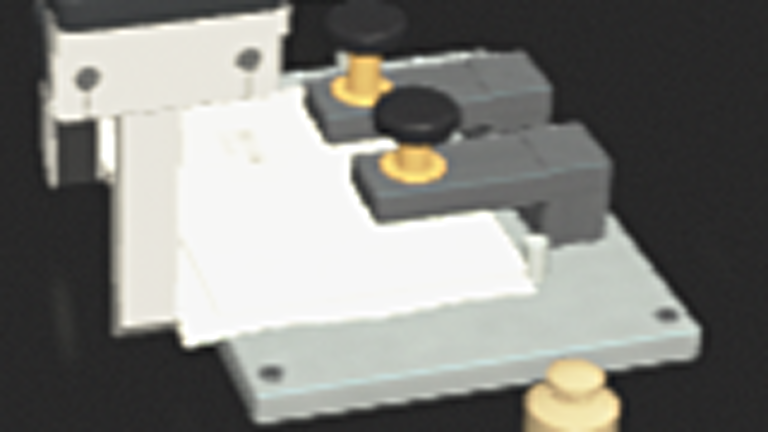

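Both views show the cell almost parallel to the nest. Its far edge is close to both pegs: (197,205) and (443,170) in the top crop, (537,260) in the side crop. I push on in small steps until the pegs are felt.

Emit:
jog_arm:
  moves:
    - [[1.5, 0.2, 0, 0, 0, 0], [1.5, 0.2, 0, 0, 0, 0]]

```text
clock: 3.85
eef_pos: [502.6, -12.7, 30.7]
eef_rot: [2.364, 1.563, -2.215]
wrist_force: [-16.4, -3.5, 11.7]
finger_gap: 94.0
```

Emit:
jog_arm:
  moves:
    - [[1.5, 0.2, 0, 0, 0, 0], [0, 0, 0, 0, 0, 0]]

```text
clock: 4.05
eef_pos: [502.4, -12.7, 30.7]
eef_rot: [2.022, 1.559, -2.557]
wrist_force: [-0.7, -0.1, 0.4]
finger_gap: 93.9
```

The contact at 16 N was a hard stop. To be sure both pegs seat, I back off, shut the fingers and push once lightly at mid-edge.

Emit:
jog_arm:
  moves:
    - [[-6, -0.8, 0, 0, 0, 0], [-4, -0.6, 0, 0, 0, 0], [0, 0, 0, 0, 0, 0]]

```text
clock: 4.35
eef_pos: [492.3, -14.2, 30.9]
eef_rot: [2.133, 1.561, -2.447]
wrist_force: [-0.7, -0.0, -0.2]
finger_gap: 93.9
```

Emit:
jog_arm:
  gripper: -1
  squeeze: 10
  moves:
    - [[0, 0, 0, 0, 0, 0], [0, 0, 0, 0, 0, 0], [0, 0, 0, 0, 0, 0], [0, 0, 0, 0, 0, 0], [0, 0, 0, 0, 0, 0]]

```text
clock: 4.85
eef_pos: [492.9, -14.1, 31.2]
eef_rot: [2.236, 1.562, -2.343]
wrist_force: [0.3, -0.5, -0.3]
finger_gap: 57.5
```

Emit:
jog_arm:
  moves:
    - [[0, 0, 0, 0, 0, 0], [0, 0, 0, 0, 0, 0], [0, 0, 0, 0, 0, 0]]

```text
clock: 5.15
eef_pos: [492.9, -14.1, 31.1]
eef_rot: [2.229, 1.562, -2.35]
wrist_force: [-0.6, 0.2, 0.6]
finger_gap: 33.4
```

Emit:
jog_arm:
  moves:
    - [[0, 0, 0, 0, 0, 0], [0, 0, 0, 0, 0, 0], [0, 0, 0, 0, 0, 0], [4, 0.6, 0, 0, 0, 0], [3, 0.4, 0, 0, 0, 0]]

```text
clock: 5.65
eef_pos: [500.2, -13.1, 31.2]
eef_rot: [2.228, 1.562, -2.352]
wrist_force: [0.1, -0.1, -0.0]
finger_gap: 0.6
```

Emit:
jog_arm:
  moves:
    - [[1.5, 0.2, 0, 0, 0, 0], [1, 0.1, 0, 0, 0, 0]]

```text
clock: 5.85
eef_pos: [502.6, -12.8, 31.1]
eef_rot: [2.104, 1.56, -2.476]
wrist_force: [-10.8, -2.5, 9.4]
finger_gap: 0.5
```

Emit:
jog_arm:
  moves:
    - [[-8, -1, 0, 0, 0, 0], [-4, 0, 20, 0, 0, 0], [0, 0, 45, 0, 0, 0], [0, 0, 20, 0, 0, 0], [35, 16, 4, 0, 0, 0]]

```text
clock: 6.35
eef_pos: [521.1, 1.5, 121.9]
eef_rot: [1.879, 1.557, -2.702]
wrist_force: [-0.1, -0.9, -0.0]
finger_gap: 0.4
```

Emit:
jog_arm:
  moves:
    - [[35, 16, 0, 0, 0, 0], [30, 14, 0, 0, 0, 0], [0, 0, 0, 0, 0, 0]]

```text
clock: 6.65
eef_pos: [590.2, 33.6, 123.8]
eef_rot: [2.084, 1.561, -2.497]
wrist_force: [-0.5, 1.1, -0.1]
finger_gap: 0.7
```

Emit:
jog_arm:
  moves:
    - [[7, 1.6, -15, 0, 0, 0], [0, 0, -14, 0, 0, 0], [0, 0, 0, 0, 0, 0]]

```text
clock: 6.95
eef_pos: [595.8, 35.0, 92.9]
eef_rot: [2.023, 1.56, -2.558]
wrist_force: [0.3, -0.6, 0.5]
finger_gap: 0.0
```

```bash
python3 - <<'E'
from h import *
im,d=manip.camera("side")
a=cv2.resize(im[200:320,270:430],None,fx=4.8,fy=4.8,interpolation=cv2.INTER_CUBIC)
cv2.imwrite("pics/s3.png",a)
print(manip.read_state()['eef_pos'])
E
```

```text
[596.18326227  34.90128277  94.01299834]
```

View pics/s3.png

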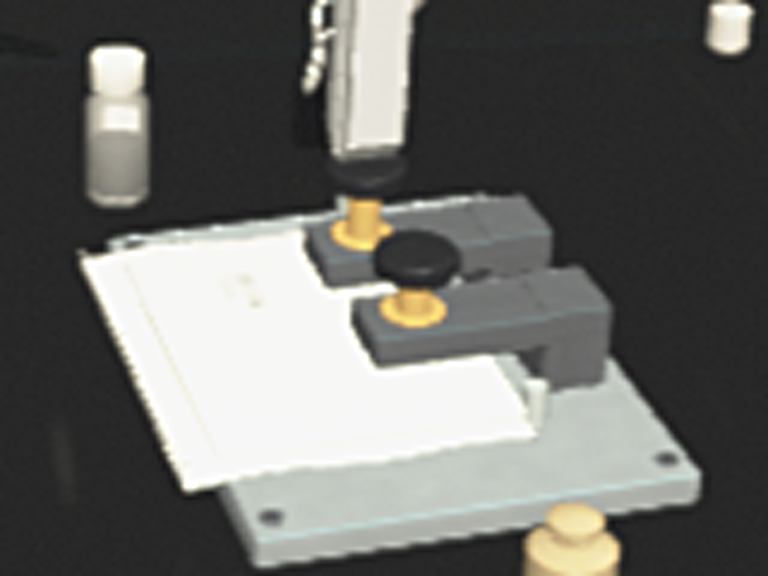

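The closed fingertips are centred over the left cap at (367,165), and the cell rests against the right peg at (537,400). I press down.

Emit:
jog_arm:
  moves:
    - [[0, 0, -2, 0, 0, 0], [0, 0, -2, 0, 0, 0], [0, 0, -2, 0, 0, 0]]

```text
clock: 7.3
eef_pos: [595.9, 34.4, 89.6]
eef_rot: [2.226, 1.563, -2.355]
wrist_force: [-1.1, 1.1, 3.9]
finger_gap: 0.3
```

Emit:
jog_arm:
  moves:
    - [[0, 0, -2, 0, 0, 0], [0, 0, -2, 0, 0, 0]]

```text
clock: 7.5
eef_pos: [595.9, 34.4, 86.2]
eef_rot: [2.29, 1.563, -2.291]
wrist_force: [-3.0, 1.1, 2.7]
finger_gap: 0.8
```

Emit:
jog_arm:
  moves:
    - [[0, 0, -1.5, 0, 0, 0]]

```text
clock: 7.6
eef_pos: [595.9, 34.4, 84.8]
eef_rot: [2.307, 1.563, -2.274]
wrist_force: [-1.7, 0.1, 3.3]
finger_gap: 0.4
```

Emit:
jog_arm:
  moves:
    - [[0, 0, -1, 0, 0, 0]]

```text
clock: 7.7
eef_pos: [595.8, 34.4, 83.7]
eef_rot: [2.303, 1.563, -2.278]
wrist_force: [-1.5, 0.0, 4.4]
finger_gap: 0.3
```

Emit:
jog_arm:
  moves:
    - [[0, 0, -1, 0, 0, 0]]

```text
clock: 7.8
eef_pos: [595.9, 34.4, 82.6]
eef_rot: [2.305, 1.563, -2.276]
wrist_force: [-2.3, 0.6, 2.6]
finger_gap: 0.8
```

Emit:
jog_arm:
  moves:
    - [[0, 0, -1, 0, 0, 0]]

```text
clock: 7.9
eef_pos: [595.9, 34.4, 81.5]
eef_rot: [2.305, 1.563, -2.276]
wrist_force: [-1.8, 0.6, 3.7]
finger_gap: 0.5
```

Emit:
jog_arm:
  moves:
    - [[0, 0, -1, 0, 0, 0]]

```text
clock: 8.0
eef_pos: [595.9, 34.4, 80.4]
eef_rot: [2.3, 1.563, -2.282]
wrist_force: [-1.4, -0.3, 3.7]
finger_gap: 0.4
```

Emit:
jog_arm:
  moves:
    - [[0, 0, -1, 0, 0, 0]]

```text
clock: 8.1
eef_pos: [595.9, 34.4, 79.4]
eef_rot: [2.301, 1.563, -2.281]
wrist_force: [-1.4, 0.2, 4.0]
finger_gap: 0.1
```

Emit:
jog_arm:
  moves:
    - [[0, 0, -1, 0, 0, 0]]

```text
clock: 8.2
eef_pos: [595.9, 34.4, 78.3]
eef_rot: [2.295, 1.563, -2.286]
wrist_force: [-2.1, -0.1, 2.2]
finger_gap: 0.7
```

Emit:
jog_arm:
  moves:
    - [[0, 0, -1, 0, 0, 0]]

```text
clock: 8.3
eef_pos: [595.9, 34.4, 77.2]
eef_rot: [2.298, 1.563, -2.283]
wrist_force: [-1.9, 0.6, 3.2]
finger_gap: -0.2
```

Emit:
jog_arm:
  moves:
    - [[0, 0, -1, 0, 0, 0]]

```text
clock: 8.4
eef_pos: [595.9, 34.4, 76.1]
eef_rot: [2.3, 1.563, -2.281]
wrist_force: [-1.1, 0.8, 2.8]
finger_gap: 0.4
```

Emit:
jog_arm:
  moves:
    - [[0, 0, -1, 0, 0, 0]]

```text
clock: 8.5
eef_pos: [595.9, 34.4, 75.0]
eef_rot: [2.298, 1.563, -2.283]
wrist_force: [-1.4, 0.7, 3.1]
finger_gap: 0.8
```

Emit:
jog_arm:
  moves:
    - [[0, 0, -1, 0, 0, 0]]

```text
clock: 8.6
eef_pos: [595.9, 34.4, 73.9]
eef_rot: [2.294, 1.563, -2.287]
wrist_force: [-1.7, 0.7, 4.1]
finger_gap: 0.4
```

Emit:
jog_arm:
  moves:
    - [[0, 0, -1, 0, 0, 0]]

```text
clock: 8.7
eef_pos: [596.0, 34.4, 73.1]
eef_rot: [2.325, 1.563, -2.256]
wrist_force: [-6.8, 0.9, 14.9]
finger_gap: 0.3
```

The hard stop is at TCP z of about 73.1, so the cap top is at about 54. Now I hold about 18 N.

Emit:
jog_arm:
  moves:
    - [[0, 0, -0.8, 0, 0, 0]]

```text
clock: 8.8
eef_pos: [596.0, 34.4, 73.0]
eef_rot: [2.342, 1.564, -2.239]
wrist_force: [-9.1, 1.3, 17.8]
finger_gap: 0.8
```

Emit:
jog_arm:
  moves:
    - [[0, 0, -0.8, 0, 0, 0]]

```text
clock: 8.9
eef_pos: [596.0, 34.4, 73.1]
eef_rot: [2.349, 1.564, -2.232]
wrist_force: [-7.9, 0.4, 13.6]
finger_gap: 0.5
```

Emit:
jog_arm:
  moves:
    - [[0, 0, -1, 0, 0, 0], [0, 0, -1, 0, 0, 0]]

```text
clock: 9.1
eef_pos: [596.0, 34.4, 73.1]
eef_rot: [2.402, 1.564, -2.179]
wrist_force: [-8.4, 1.0, 14.8]
finger_gap: 0.4
```

Emit:
jog_arm:
  moves:
    - [[0, 0, -1.1, 0, 0, 0], [0, 0, -1.1, 0, 0, 0], [0, 0, -1.1, 0, 0, 0], [0, 0, -1.1, 0, 0, 0]]

```text
clock: 9.5
eef_pos: [596.0, 34.4, 73.1]
eef_rot: [2.528, 1.564, -2.053]
wrist_force: [-8.6, 0.4, 16.5]
finger_gap: 0.4
```

Emit:
jog_arm:
  moves:
    - [[0, 0, -1.1, 0, 0, 0], [0, 0, -1.1, 0, 0, 0], [0, 0, -1.1, 0, 0, 0], [0, 0, -1.1, 0, 0, 0]]

```text
clock: 9.9
eef_pos: [596.0, 34.4, 73.0]
eef_rot: [2.653, 1.564, -1.927]
wrist_force: [-9.7, 0.9, 15.9]
finger_gap: 0.5
```

Emit:
jog_arm:
  moves:
    - [[0, 0, -1.3, 0, 0, 0], [0, 0, -1.3, 0, 0, 0], [0, 0, -1.3, 0, 0, 0], [0, 0, -1.3, 0, 0, 0], [0, 0, -1.3, 0, 0, 0]]

```text
clock: 10.4
eef_pos: [596.0, 34.4, 73.0]
eef_rot: [2.853, 1.564, -1.728]
wrist_force: [-9.9, 0.6, 18.1]
finger_gap: 0.3
```

Emit:
jog_arm:
  moves:
    - [[0, 0, -1.3, 0, 0, 0], [0, 0, -1.3, 0, 0, 0], [0, 0, -1.3, 0, 0, 0], [0, 0, -1.3, 0, 0, 0], [0, 0, -1.3, 0, 0, 0]]

```text
clock: 10.9
eef_pos: [595.9, 34.5, 73.0]
eef_rot: [3.032, 1.564, -1.548]
wrist_force: [-10.3, 0.0, 17.5]
finger_gap: 0.9
```

The left head is seated. I move on to the right head.

Emit:
jog_arm:
  moves:
    - [[0, 0, 12, 0, 0, 0], [0, 0, 25, 0, 0, 0], [4, -26, 0, 0, 0, 0], [4, -26, 0, 0, 0, 0], [0, 0, 0, 0, 0, 0]]

```text
clock: 11.4
eef_pos: [604.8, -18.8, 112.9]
eef_rot: [-2.922, 1.562, -1.217]
wrist_force: [0.0, 0.4, -0.6]
finger_gap: 0.5
```

Emit:
jog_arm:
  moves:
    - [[-0.5, 1.3, -14, 0, 0, 0], [0, 0, -8, 0, 0, 0], [0, 0, -3, 0, 0, 0], [0, 0, 0, 0, 0, 0]]

```text
clock: 11.8
eef_pos: [603.9, -15.8, 85.0]
eef_rot: [-3.01, 1.563, -1.305]
wrist_force: [-0.5, -2.3, 4.6]
finger_gap: 0.4
```

Emit:
jog_arm:
  moves:
    - [[0, 0, -1.5, 0, 0, 0], [0, 0, -1, 0, 0, 0]]

```text
clock: 12.0
eef_pos: [604.0, -15.5, 82.8]
eef_rot: [-2.997, 1.562, -1.29]
wrist_force: [-1.5, -2.3, 3.1]
finger_gap: 0.6
```

Emit:
jog_arm:
  moves:
    - [[0, 0, -1, 0, 0, 0]]

```text
clock: 12.1
eef_pos: [604.1, -15.4, 82.0]
eef_rot: [-2.981, 1.562, -1.274]
wrist_force: [-2.4, -1.8, 3.7]
finger_gap: 0.7
```

Emit:
jog_arm:
  moves:
    - [[0, 0, -1, 0, 0, 0]]

```text
clock: 12.2
eef_pos: [604.1, -15.5, 81.2]
eef_rot: [-2.971, 1.561, -1.264]
wrist_force: [-2.5, -2.2, 4.9]
finger_gap: 0.4
```

Emit:
jog_arm:
  moves:
    - [[0, 0, -1, 0, 0, 0]]

```text
clock: 12.3
eef_pos: [604.2, -15.5, 81.0]
eef_rot: [-2.927, 1.561, -1.221]
wrist_force: [-6.6, -1.5, 17.4]
finger_gap: 0.3
```

The hard stop is at TCP z of about 81 (cap top about 62), at the top of the stated range. I hold about 18 N.

Emit:
jog_arm:
  moves:
    - [[0, 0, -1.1, 0, 0, 0], [0, 0, -1.1, 0, 0, 0]]

```text
clock: 12.5
eef_pos: [604.2, -15.4, 81.0]
eef_rot: [-2.885, 1.561, -1.179]
wrist_force: [-7.9, -1.3, 14.6]
finger_gap: 0.5
```

Emit:
jog_arm:
  moves:
    - [[0, 0, -1.2, 0, 0, 0], [0, 0, -1.2, 0, 0, 0], [0, 0, -1.2, 0, 0, 0], [0, 0, -1.2, 0, 0, 0], [0, 0, -1.2, 0, 0, 0]]

```text
clock: 13.0
eef_pos: [604.1, -15.4, 81.0]
eef_rot: [-2.764, 1.56, -1.057]
wrist_force: [-8.3, -1.2, 16.2]
finger_gap: 0.6
```

Emit:
jog_arm:
  moves:
    - [[0, 0, -1.3, 0, 0, 0], [0, 0, -1.3, 0, 0, 0], [0, 0, -1.3, 0, 0, 0], [0, 0, -1.3, 0, 0, 0], [0, 0, -1.3, 0, 0, 0]]

```text
clock: 13.5
eef_pos: [604.1, -15.4, 81.0]
eef_rot: [-2.647, 1.559, -0.941]
wrist_force: [-8.5, -1.6, 15.7]
finger_gap: 0.6
```

Emit:
jog_arm:
  moves:
    - [[0, 0, -1.3, 0, 0, 0], [0, 0, -1.3, 0, 0, 0], [0, 0, -1.3, 0, 0, 0], [0, 0, -1.3, 0, 0, 0], [0, 0, -1.3, 0, 0, 0]]

```text
clock: 14.0
eef_pos: [604.1, -15.4, 81.0]
eef_rot: [-2.561, 1.558, -0.855]
wrist_force: [-8.5, -0.4, 16.6]
finger_gap: 0.2
```

Emit:
jog_arm:
  moves:
    - [[0, 0, -1.5, 0, 0, 0], [0, 0, -1.5, 0, 0, 0], [0, 0, -1.5, 0, 0, 0], [0, 0, -1.5, 0, 0, 0], [0, 0, -1.5, 0, 0, 0]]

```text
clock: 14.5
eef_pos: [604.1, -15.4, 80.9]
eef_rot: [-2.486, 1.556, -0.78]
wrist_force: [-10.2, -0.7, 18.7]
finger_gap: 0.3
```

Emit:
jog_arm:
  moves:
    - [[0, 0, 10, 0, 0, 0], [0, 0, 45, 0, 0, 0], [-40, 0, 25, 0, 0, 0], [-45, 0, 10, 0, 0, 0], [-45, 0, 0, 0, 0, 0]]

```text
clock: 15.0
eef_pos: [473.1, -14.4, 173.4]
eef_rot: [-2.327, 1.556, -0.62]
wrist_force: [1.2, -0.8, 0.2]
finger_gap: 0.6
```

Emit:
jog_arm:
  moves:
    - [[-30, 35, 0, 0, 0, 0], [-30, 35, 0, 0, 0, 0], [-20, 40, 0, 0, 0, 0], [0, 40, 0, 0, 0, 0], [0, 40, 0, 0, 0, 0]]

```text
clock: 15.5
eef_pos: [385.6, 178.4, 176.1]
eef_rot: [-2.014, 1.552, -0.315]
wrist_force: [1.3, -0.1, -1.3]
finger_gap: 0.5
```

Emit:
jog_arm:
  moves:
    - [[0, 40, 0, 0, 0, 0], [0, 40, 0, 0, 0, 0], [0, 0, 0, 0, 0, 0]]

```text
clock: 15.8
eef_pos: [384.1, 265.9, 177.3]
eef_rot: [-1.854, 1.551, -0.151]
wrist_force: [-0.7, -1.5, 0.5]
finger_gap: 0.5
```

```bash
python3 - <<'E'
from h import *
g=np.load("nest.npz");R,t=g['R'],g['t']
im,d=manip.camera("side"); it,dt=manip.camera("top"); P=cloud("top",dt)
roi=np.zeros((480,640),bool); roi[145:255,278:396]=1
m=((it.min(-1)>225)&roi).astype(np.uint8)
c=max(cv2.findContours(m,cv2.RETR_EXTERNAL,cv2.CHAIN_APPROX_NONE)[0],key=cv2.contourArea)
W=np.array([ray("top",u,v,21)[:2] for u,v in c[:,0]]); N=((W-t)@R).astype(np.float32); r=cv2.minAreaRect(N); print("cell in nest",r,cv2.boxPoints(r))
for u0,v0 in((323,194),(350,190)):
    mm=np.zeros((480,640),bool); mm[v0-10:v0+10,u0-10:u0+10]=1
    q=P[mm&(P[...,2]>49)&(P[...,2]<80)]; print("cap",np.median(q,0),len(q))
for n,(u0,v0) in dict(vial=(265,232),weight=(408,181),clip=(244,187)).items():
    mm=np.zeros((480,640),bool); mm[v0-14:v0+14,u0-14:u0+14]=1
    q=P[mm&(P[...,2]>15)&(P[...,2]<80)]; print(n,q.mean(0))
a=cv2.resize(it[145:250,275:395],None,fx=5,fy=5,interpolation=cv2.INTER_CUBIC)
b=cv2.resize(im[210:330,270:430],None,fx=2.5,fy=2.5,interpolation=cv2.INTER_CUBIC)[:300,:200*2]
cv2.imwrite("pics/t4.png",a); cv2.imwrite("pics/s4.png",b)
E
```

```text
cell in nest ((-0.3488349914550781, 3.5089569091796875), (152.04605102539062, 118.94161224365234), 89.70980834960938) [[-60.20392  -72.21188 ]
 [ 58.736168 -72.8143  ]
 [ 59.50625   79.2298  ]
 [-59.433838  79.832214]]
cap [597.03646089  35.45220706  53.36498673] 173
cap [604.79693965 -18.50598863  61.21088411] 174
vial [521.75677512 150.71134163  50.64420721]
weight [ 627.72059977 -137.30575521   32.45041652]
clip [615.47962906 193.66776722  31.43059596]
```

View pics/t4.png

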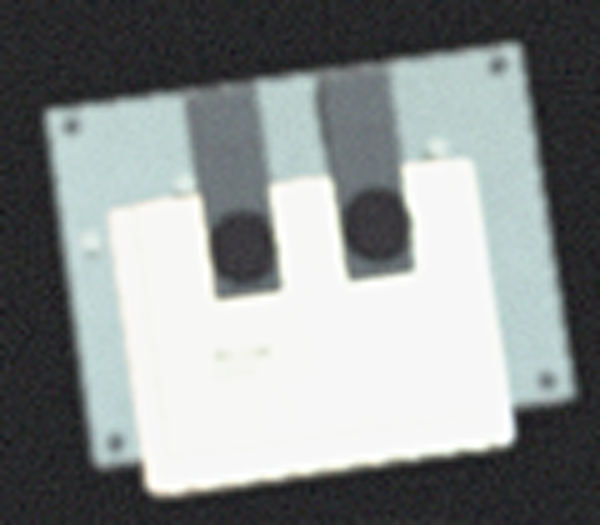

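The picture shows the cell flush against both pegs, at (184,185) and (437,148), with both caps down and their heights matching what was felt. I hand the job in.

```bash
python3 -c "
from cell import manip
print(manip.sign_off())"
```

```text
the job is handed in; nothing more can be done
None
```

The cell is squared against both stop pegs, and both contact heads are down and seated on it. I handed the job in at about 16 s of the 51 s allowed.

- **Squaring:** I pushed the near right corner with the open gripper set parallel to the nest, so the second finger met the near edge as the cell came square. I then pushed once at mid-edge with the fingers shut, and the last push met a firm stop at about 11 N. The highest force I read while pushing was 16 N.
- **Left head:** it slid at about 3 to 4 N, then stopped hard with its cap top at about 54 mm. I held 14 to 18 N for about 2 s.
- **Right head:** it stopped hard at about 62 mm. I held 15 to 19 N for about 2 s. Readings on both heads stayed far below 45 N.
- **Last checks:** the camera put the cell's centre at x = -0.3 mm, y = 3.5 mm of the nest, with its angle within 0.3 degrees. The cap tops measured 53.4 and 61.2 mm, under 1 mm below the heights I felt. The vial, weight and clip had not moved, and the robot was clear of everything.

Two things did not go quite to plan:

- **Left peg:** the cell started about 7 mm short of the left peg, so it did not purely turn about that peg. The pushes closed the gap.
- **Sideways force:** while seating each head there was 8 to 10 N of sideways friction on its cap. I saw no harm from it.

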